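# Hang the slab-roller handwheel on its keeper hook

### The arm

A 6-joint arm with a two-finger parallel gripper is mounted at the origin on a cart in front of the work surface, level with it; the furniture and walls round the work are solid. World frame = base frame: x ahead of the robot, y to its left, z up, the work surface at z = 0. Lengths are in m, angles in rad, forces in N, time in s.
With the tool pointing down it reaches from about 0.325 to 1 m from the base axis. Payload 5.1 kg.
Tool frame: the origin (TCP) lies midway between the tips of the shut fingers; the grasp point (between the pads) lies behind it (manip.tcp_to_grasp is the z of the grasp point in the tool frame, in m); z points along the fingers, x is the direction in which the jaws open and shut, and the axes are right-handed (so a half turn about z gives the same grasp; the last joint's range is limited). The gripper opens to 85 mm and grips with 20 to 120 N. Pads are 22 mm wide; open, the fingers measure 114 mm over their backs; the gripper's body (76 mm by 85 mm) begins 54 mm behind the grasp point. The pads swing forward as they close: fully open they stand 13 mm farther back than shut.
Start: joints at [-1.409, 0.124, 1.65, -0, 1.367, -0.083], TCP at [0.158, -0.631, 0.231] pointing down, gripper open.
Joint ranges: [-2.61, 2.61], [-1.02, 2.33], [0.03, 2.71], [-1.35, 4.49], [0.32, 2.68], [-2.91, 2.91]. Speed limits (rad/s): [2.57, 2.57, 3.14, 3.14, 3.14, 3.14].

### API

Orientations are given as a unit quaternion [x, y, z, w].
In Python, from station import telemetry, imaging, manip gives the robot as it stands.
- The arm moves only by the tool play_rows, never from a script. Its arguments are lists of equal length, an entry for each row: "grip": the gripper command: -1 is fully open, 1 is shut, values between are in proportion; "offset": the shift along the tool's x, y, z in cm, a list of three; "delta_rot": the turn, a rotation vector about the tool's x, y, z in degrees, a list of three. In form: {"grip": [grip, ...], "offset": [[dx, dy, dz], ...], "delta_rot": [[rx, ry, rz], ...]}. A call has exactly 5 rows; each row is the pose to reach, as a shift and turn from the pose commanded when the call began, along the tool's axes at that moment; what a row does not reach only later rows make up. A row lasts 1/12 s, in which the tool goes at most 41.7 mm and 7.16 degrees, less where a joint would pass 70% of its speed; a pose out of reach is approached as far as the arm can. A call with a gripper value outside its range is refused whole. The fingers move at their own pace and stop on an object; "newtons" is the grip in N (left out, the last holds). Time passes only in rows, so rows that repeat a pose let the fingers close, or fill a call up. It gives the time, the measured TCP pose, the force and the opening at its end, in the units of the state.
- telemetry.read_state(): the state, without advancing time (a new reading comes with each control period).
- imaging.camera(name): name is "side" or "top" or "wrist"; returns (picture, depth): 400x640x3 uint8, red, green, blue; 400x640 float32, m along the optical axis (not along the pixel's ray), 0 where there is no reading.
- imaging.camera_model(name): a dict with "fx", "fy", "cx", "cy" (pixels), "T" (4x4, takes a point from camera to world coordinates). Camera axes: x right, y down, z forward; pixel columns grow to the right and rows downward; lengths in m; the calibration is good to about 2 mm. A picture is of the moment at which its call begins: read the wrist's pose just before it. camera_model takes no time and is no camera call; for the wrist camera it gives the pose at the moment of the call.
- manip.finish_job(): hands the job in, once; it reports no verdict.
The state is a dict: "time": time; "joint_positions": joint angles; "qvel": joint speeds; "effort": joint torques, N m; "ee_pos": TCP position; "tcp_rot": TCP orientation; "wrist_force": force on the tool from outside, world axes, zero at the start; "wrist_torque": the same for the moment, N m; "opening": opening from 0.0 (shut) to 1.0 (fully open).
Only numpy, scipy, OpenCV 4.12 (cv2) and the standard library are available. Lean on these libraries where they do the work, as an engineer would, in place of code of your own. Each camera call takes 0.05 s, during which the arm holds its last target. There are 200 camera calls.

### The job

Take the spoked handwheel out of the drying rack by its rim and hang it on the J-hook of the column stand: press the rim down past the sprung keeper and keep lowering until you feel it bear on the bottom of the hook, with the keeper shut again above it; only then let go, and leave the wheel hanging still. The hook is only hand-clamped on its column, at no fixed height, so feel your way down: never ram it or push on it with more than about 15 N. Leave everything else on the table where it is.

Things in the scene. Friction and masses are not known exactly. Their poses are not given: they have to be found in the camera images.
- wheel_center (a point): centre of the cast-aluminium handwheel, 220 mm across, 0.35 kg. Rim: round bar 10 mm thick, its centre line a circle of radius 105 mm. x axis = axle (hub 28 mm across, 30 long). Two spokes, along +y and -y, so the space under the upper half of the rim is open. At the start it stands upright in the rack, z up, this point 121 mm above the table, rim top at 231
- rack: fixed wooden drying rack, origin on the table under its middle. Two rails along its x (166 mm long, 18 high, 80 apart inside), each with a row of dowels up to 85 mm above the table. The wheel stands on edge in the middle slot, axle along the rack's x, and lifts straight up; a white tile stands in a slot 63 mm from it toward +x, top at 168 mm
- stand: fixed stand: foot plate, steel column 18 mm thick, top at 276 mm, J-hook on a clamp collar. Origin on the table straight below the bottom of the hook; column at x = +85 mm, hook tip toward -x (robot side). A wheel hangs with its axle along the stand's x; the hook rocks a little sideways (stiff, about x) with it, which stills its swing. The hook's height is not given: feel or see it
- hook_keeper (a joint): angle of the steel flap, 14 mm wide, hinged on the shank, that bars the hook's mouth: 0 closed (level), grows as it is pushed down, 1.5 folded down along the shank. A spring holds it shut: a rim needs about 5 to 9 N to push past, more than the wheel's weight; it snaps shut above the rim about 6 mm before the rim touches the bottom of the hook. The hook must never take over 15 N
- column_foot (a point): foot of the stand's column. The J-hook: two parallel 7 mm bars, 35 mm wide over both (stand y), joined at the tip; mouth opening upward, 16 mm wide between tip and shank, its middle over the stand's origin. A rim bar lying in the bottom has its centre 236 to 262 mm above the table (collar setting); on the closed keeper it is 32 mm higher. The hook ends 36 mm above and 12 mm below the rest point
- rinse_jar: glass rinse jar, 54 mm wide, 61 high, bystander
- lidded_pot: small dark lidded pot, 66 mm wide, bystander
- bisque_vase: white vase, 233 mm high, bystander
- brush_3: paint brush lying down, bystander
- tile_garden: tile lying flat, 155 mm square, bystander
- biscuit_tube: red canister with white lid, 117 mm high, bystander
- bottle_mint: mint-green bottle, 125 mm high, bystander
- pounce_pad: small black cloth pounce bag, 40 mm high, bystander

How it is judged:
By the outcome, as a careful person would: the job done as asked, in the order asked, and still so for the second after the job is handed in, with the robot touching nothing.
It also fails if it takes over 72 s, if anything falls off the work surface, if the arm or the gripper's body presses on something with over 40 N, if the wrist force passes 120 N, or if a joint passes its speed limit or range.

## Working session

There is one attempt and no reset: what is moved stays moved. The work goes in short steps, Python scripts to look and compute and a tool call to move; the robot and the scene stay as the last step left them, time stands still between calls to the robot, and variables do not carry over. Pictures are saved under pics/ and viewed, about 8 in all and at most 12, crops included, and the job is handed in when it is done.

Besides the shell and the picture viewer there is one more tool, called by a JSON object that holds its "api" and its "payload". play_rows: Moves the arm, as the interface text tells. Its arguments: {"type":"object","properties":{"grip":{"type":"array"},"offset":{"type":"array"},"delta_rot":{"type":"array"},"newtons":{"type":"number"}},"required":["grip","offset","delta_rot"]}

```bash
ls; mkdir -p pics
cat > h.py <<'E'
import numpy as np, cv2, json
from station import telemetry, imaging, manip
from scipy.spatial.transform import Rotation as R
def snap(n, f):
    M=imaging.camera_model(n); p,d=imaging.camera(n)
    cv2.imwrite('pics/'+f+'.png',p[:,:,::-1]); np.savez('pics/'+f+'.npz',p=p,d=d,**M); return p,d,M
def load(f): 
    z=np.load('pics/'+f+'.npz'); return z['p'],z['d'],{k:z[k] for k in('fx','fy','cx','cy','T')}
def cloud(d,M):
    v,u=np.indices(d.shape); X=np.stack([(u-M['cx'])/M['fx']*d,(v-M['cy'])/M['fy']*d,d],-1)
    return X@M['T'][:3,:3].T+M['T'][:3,3]
def ray(M,u,v):
    r=M['T'][:3,:3]@np.array([(u-M['cx'])/M['fx'],(v-M['cy'])/M['fy'],1]); return M['T'][:3,3],r
def plane(M,u,v,z):
    o,r=ray(M,u,v); return o+r*(z-o[2])/r[2]
def proj(M,P):
    q=np.linalg.inv(M['T'])@np.append(P,1); return M['fx']*q[0]/q[2]+M['cx'],M['fy']*q[1]/q[2]+M['cy']
E
python3 - <<'E'
from h import *
s=telemetry.read_state(); print(s, manip.tcp_to_grasp)
for n in('side','top'):
    p,d,M=snap(n,n+'0'); print(n,M['fx'],M['T'].round(3).tolist())
E
```

```text
pics
{'time': 0.0, 'joint_positions': array([-1.40859412e+00,  1.24507468e-01,  1.65167668e+00, -2.89286622e-05,
        1.36749797e+00, -8.25965970e-02]), 'qvel': array([-9.16490713e-04, -1.69065637e-04, -5.59378951e-05,  2.97744279e-05,
        1.07640278e-03, -2.18330685e-03]), 'effort': array([ 1.67594102e-03, -4.23609281e+01, -3.65450513e+01,  2.08787560e-05,
        6.88489614e-03, -1.95621550e-05]), 'ee_pos': array([ 0.15740188, -0.63002314,  0.2300499 ]), 'tcp_rot': array([ 7.88151467e-01, -6.15480441e-01, -7.77158078e-04, -6.98351678e-04]), 'wrist_force': array([ 0.07827594, -0.02644944,  0.6393466 ]), 'wrist_torque': array([ 0.02190833,  0.02528565, -0.01212645]), 'opening': 0.9985676468008642} -0.0187
side 465.5135961569441 [[-0.911, -0.258, 0.322, 0.053], [-0.412, 0.56, -0.719, 1.048], [0.005, -0.788, -0.616, 1.074], [0.0, 0.0, 0.0, 1.0]]
top 408.4497035330306 [[0.008, -0.995, 0.102, 0.376], [-1.0, -0.009, -0.002, 0.03], [0.003, -0.102, -0.995, 1.519], [0.0, 0.0, 0.0, 1.0]]
```

View pics/top0.png

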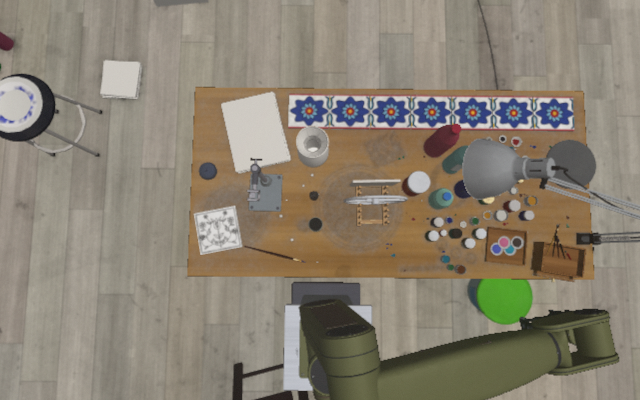

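View pics/side0.png

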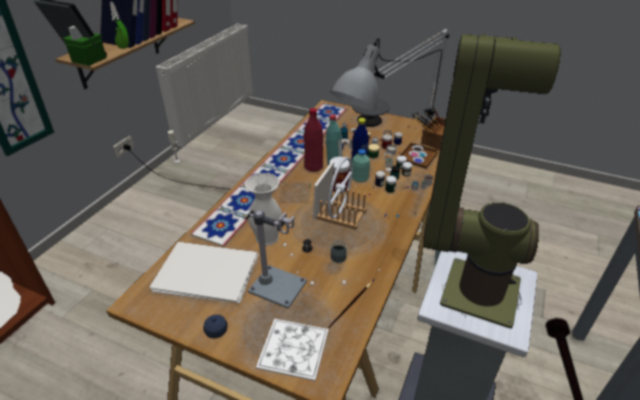

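The top view shows the wheel edge-on at about (375,200) with the tile behind it at (376,181), and the stand around (258,180). Next I measure both from depth.

Run:
```python
from h import *
p,d,M=load('top0'); X=cloud(d,M)
def rep(nm,u0,u1,v0,v1,zs):
    S=X[v0:v1,u0:u1].reshape(-1,3); 
    for a,b in zs:
        m=(S[:,2]>a)&(S[:,2]<b)&(d[v0:v1,u0:u1].ravel()>0); Q=S[m]
        if len(Q)>3:
            c,(w,h),ang=cv2.minAreaRect(Q[:,:2].astype(np.float32)*1000); print(nm,a,b,len(Q),np.array(c).round(1),round(w),round(h),round(ang,1),Q.min(0).round(3),Q.max(0).round(3))
rep('wheel',330,420,170,230,[(.12,.16),(.16,.2),(.2,.26),(.05,.1)])
rep('stand',225,290,150,220,[(.003,.02),(.02,.15),(.2,.24),(.24,.265),(.265,.32)])
print('table',np.median(X[240:250,300:400,2]))
# wheel rim top: local maxima of z
S=X[170:230,330:420]; print('wheel zs row max'); 
for v in range(190,212,1): print(v,(X[v,340:410:6,2]*1000).round().astype(int))
print('stand z'); 
for v in range(154,204,2): print(v,(X[v,244:284:2,2]*1000).round().astype(int))
t=cv2.resize(p[140:250,215:425][:,:,::-1],None,fx=3.8,fy=3.8,interpolation=cv2.INTER_CUBIC); cv2.imwrite('pics/c1.png',t)
p,d,M=load('side0')
t=cv2.resize(p[150:310,220:390][:,:,::-1],None,fx=3.7,fy=3.7,interpolation=cv2.INTER_CUBIC); cv2.imwrite('pics/c2.png',t)
```

```text
wheel 0.12 0.16 232 [ 555.7 -177.4] 89 270 8.2 [ 0.509 -0.309  0.12 ] [ 0.616 -0.046  0.16 ]
wheel 0.16 0.2 183 [ 553.7 -153.4] 69 201 1.6 [ 0.517 -0.255  0.16 ] [ 0.588 -0.054  0.2  ]
wheel 0.2 0.26 140 [ 524.3 -151.9] 11 149 1.1 [ 0.518 -0.226  0.2  ] [ 0.53  -0.077  0.236]
wheel 0.05 0.1 249 [ 524.5 -189.4] 157 262 6.9 [ 0.447 -0.318  0.05 ] [ 0.614 -0.059  0.1  ]
stand 0.003 0.02 1711 [590.6 269.6] 261 242 1.2 [0.46  0.148 0.003] [0.723 0.393 0.02 ]
stand 0.02 0.15 661 [608.3 257.7] 221 216 0.5 [0.498 0.15  0.02 ] [0.72  0.367 0.147]
stand 0.2 0.24 5 [598.5 230.5] 2 9 49.9 [0.596 0.228 0.201] [0.603 0.234 0.212]
stand 0.24 0.265 116 [574.5 238.3] 36 127 87.6 [0.51  0.218 0.244] [0.639 0.256 0.265]
stand 0.265 0.32 213 [558.9 239.8] 35 118 89.7 [0.5   0.222 0.265] [0.618 0.257 0.298]
table -0.0005333507313610708
wheel zs row max
190 [ -1  -1   3  20   1  -6   1  17 -10  -2   1  57]
191 [ 3 -2 -5 20 -3 -4 -1 10 -6  4  4 49]
192 [-2  0 -4 12 -1  3 -4 16 -1 -1  1 34]
193 [-7  0  0 71 -1  1 -4  9 -2 -3  1 28]
194 [ 2  1  3 63  5 -4  1 22  1  1  2 11]
195 [ -6  -2  -1  40   0   5   0 2
[... 2295 characters left out ...]
  -3]
188 [ -2   1   2   7 263 265  16  14  17  16  17  16  14  14  19  11   2   6
  10   1]
190 [  0   2 292 293 291 296 270 268  14  12  14  13  14   7  15  13   6  14
  15  -1]
192 [ -3  -6 289 292 294 289 287 278  11   8   6   7   7  14  12  17   9  10
  11  -5]
194 [ -4   0  -4 286 288 286   8 256  13   4  13  13  15   8  13  15  13  17
   9   1]
196 [ -2   1   1 285 284 282  15 257  14   8  13  16  11  13  12  13  12  10
   8   4]
198 [   2    2  288 1519   10   13  287  255   14   10    9    6    6   14
   14    9   21   16   12   -1]
200 [  1   3 297 291 292 296 294 268  13  10  15   7  18  11   9  13  10   9
  12   2]
202 [ 1  1  1  9 10  8 11 14  7 12 12 15 13 13  5 11  9  8  7 -4]
```

View pics/c1.png

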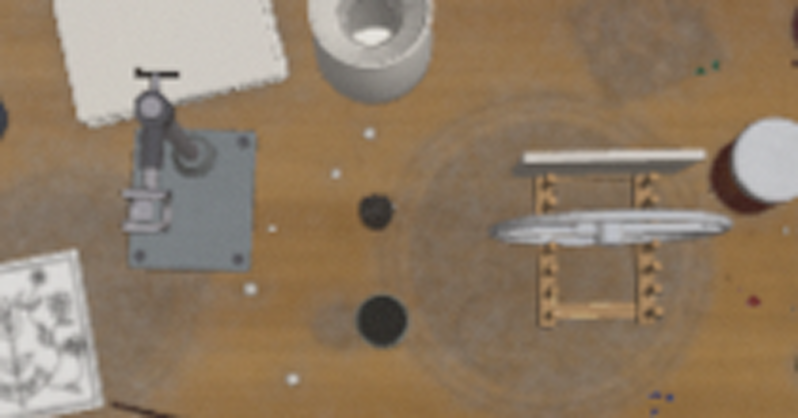

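View pics/c2.png

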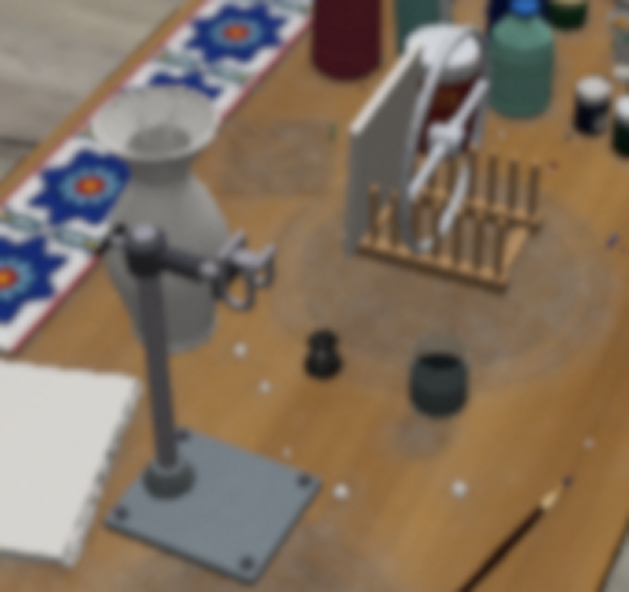

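The crops show the hook at about (145,210) in c1, opening upward, with its tip toward the robot. The column is at (152,105), and nothing stands close to the wheel top except the tile. Next come the fitted axes and centres.

Run:
```python
from h import *
from scipy.optimize import least_squares
p,d,M=load('top0'); X=cloud(d,M)
S=X[185:215,330:420].reshape(-1,3); Q=S[(S[:,2]>.17)&(S[:,2]<.25)&(S[:,0]<.54)]
r=least_squares(lambda q:Q[:,0]-q[0]-q[1]*(Q[:,1]+.15),[.52,0],loss='soft_l1',f_scale=.002).x; print('wheel line x at y=-.15, slope deg',r[0],np.degrees(np.arctan(r[1])))
r=least_squares(lambda q:np.hypot(Q[:,1]-q[0],Q[:,2]-q[1])-.1085,[-.15,.12],loss='soft_l1',f_scale=.003).x; print('centre y,z',r)
# column top & hook
S=X[150:206,240:270].reshape(-1,3); 
H=S[(S[:,2]>.278)&(S[:,2]<.31)&(S[:,0]<.55)]; print('hook top pts',len(H),H.min(0),H.max(0))
for a in np.arange(.49,.66,.006):
    q=S[(S[:,0]>=a)&(S[:,0]<a+.006)&(S[:,2]>.24)&(S[:,2]<.32)]
    if len(q): print(a.round(3),len(q),q[:,1].min().round(4),q[:,1].max().round(4),(q[:,1].mean()).round(4),np.median(q[:,2]).round(4),q[:,2].max().round(3))
# foot plate
m=((X[...,2]>.004)&(X[...,2]<.022)&(np.abs(p.astype(int)[...,0]-p[...,2])<35)&(p[...,0]<150)).astype(np.uint8); m[:,:240]=0; m[:,290:]=0; m[:165]=0;m[225:]=0
m=cv2.morphologyEx(m,cv2.MORPH_OPEN,np.ones((3,3))); Q=X[m>0][:,:2].astype(np.float32)*1000; print('plate',cv2.minAreaRect(Q))
p2,d2,M2=load('side0'); X2=cloud(d2,M2).reshape(-1,3)
b=X2[(abs(X2[:,0]-.595)<.04)&(abs(X2[:,1]-.24)<.04)&(X2[:,2]>.04)&(X2[:,2]<.22)]; 
for z in(.06,.12,.18):
    q=b[abs(b[:,2]-z)<.02]; print('col',z,len(q),np.median(q,0),q.min(0),q.max(0))
b=X2[(abs(X2[:,0]-.52)<.045)&(abs(X2[:,1]-.24)<.03)&(X2[:,2]>.22)&(X2[:,2]<.32)]; print('side hook',b.min(0),b.max(0))
```

```text
wheel line x at y=-.15, slope deg 0.5232496234013494 -1.289112324866722
centre y,z [-0.1555158  0.1192997]
hook top pts 84 [0.49991614 0.22323392 0.27960937] [0.53360222 0.25734857 0.29802969]
0.496 4 0.2294 0.2385 0.2339 0.2892 0.289
0.502 22 0.2227 0.2526 0.236 0.291 0.298
0.508 13 0.2231 0.2536 0.2372 0.286 0.29
0.514 16 0.2231 0.2542 0.2378 0.2834 0.288
0.52 16 0.2227 0.2552 0.2379 0.2826 0.288
0.526 29 0.2227 0.2573 0.2384 0.2907 0.296
0.532 14 0.2223 0.2543 0.2361 0.2903 0.296
0.538 8 0.2348 0.2441 0.2392 0.2637 0.265
0.544 8 0.235 0.2443 0.2396 0.2616 0.265
0.55 8 0.2315 0.2451 0.2381 0.262 0.267
0.556 14 0.2299 0.2488 0.2392 0.2644 0.269
0.562 12 0.2301 0.2485 0.238 0.2656 0.27
0.568 10 0.229 0.2442 0.2353 0.2657 0.269
0.574 12 0.229 0.2446 0.2372 0.2649 0.271
0.58 10 0.2293 0.2448 0.2362 0.2643 0.27
0.586 13 0.2293 0.2446 0.2364 0.2675 0.276
0.592 25 0.2237 0.2496 0.2354 0.2705 0.275
0.598 22 0.2226 0.2506 0.2352 0.2732 0.278
0.604 19 0.2222 0.2506 0.2347 0.2729 0.277
0.61 14 0.2255 0.2506 0.2375 0.2704 0.276
0.616 7 0.2319 0.2449 0.2383 0.2673 0.276
0.622 4 0.2335 0.241 0.2362 0.2621 0.264
0.628 15 0.2181 0.2538 0.2361 0.2601 0.263
0.634 14 0.2189 0.2533 0.2381 0.2601 0.264
plate ((561.746826171875, 239.80149841308594), (120.26680755615234, 139.54400634765625), 88.66637420654297)
col 0.06 57 [0.59862849 0.24220152 0.05765963] [0.59343653 0.23047373 0.04023542] [0.61108453 0.24726991 0.07804837]
col 0.12 61 [0.59835901 0.24166755 0.1199328 ] [0.59210679 0.23062805 0.10118085] [0.61107901 0.24492467 0.13992621]
col 0.18 66 [0.59762875 0.2422765  0.18091778] [0.59206881 0.23084156 0.16119562] [0.61017065 0.24575003 0.19953148]
side hook [0.49848158 0.22253332 0.24884231] [0.56472759 0.25896213 0.29632626]
```

```bash
cat >> h.py <<'E'
def tool(phi,yaw):  # radial grip at phi (deg) from rim top toward +y, wheel axle yaw
    s,c=np.sin(np.radians(phi)),np.cos(np.radians(phi))
    return R.from_euler('z',yaw,degrees=True)*R.from_matrix(np.array([[1,0,0],[0,-c,s],[0,-s,-c]]).T)
def go(pos,Rt):
    s=telemetry.read_state(); Rc=R.from_quat(s['tcp_rot'])
    print('t',round(s['time'],2),'pos',s['ee_pos'].round(4),'F',s['wrist_force'].round(1),'open',round(s['opening'],3))
    print('offset cm',(Rc.inv().apply(np.array(pos)-s['ee_pos'])*100).round(2),'rot deg',np.degrees((Rc.inv()*Rt).as_rotvec()).round(2))
def tcp(center,phi,yaw,back=0.):  # TCP for gripping wheel with this centre, backed off outward
    Rt=tool(phi,yaw); u=R.from_euler('z',yaw,degrees=True).apply([0,np.sin(np.radians(phi)),np.cos(np.radians(phi))])
    return np.array(center)+u*(.105-.017+back),Rt
WC=[.523,-.154,.121]
E
python3 -c "
from h import *
go(*tcp(WC,25,1.3,.09)); print(tcp(WC,25,1.3,.09)[0])"
```

```text
t 0.1 pos [ 0.1574 -0.6301  0.2302] F [-0.2 -0.1  0.5] open 1.001
offset cm [-44.67 -48.67  -5.12] rot deg [-21.15  16.93 -75.95]
[ 0.52129332 -0.07879331  0.28232279]
```

{"api": "play_rows", "payload": {"grip": [-1,-1,-1,-1,-1], "offset": [[-1.5,-1.5,-2.5],[-4,-4,-5],[-6.5,-7,-6.5],[-9,-10,-7.5],[-11.5,-12.5,-8]], "delta_rot": [[0,0,-5],[0,0,-10],[0,0,-15],[0,0,-20],[0,0,-25]]}}

```text
time: 0.52
ee_pos: [0.2521, -0.4877, 0.3132]
tcp_rot: [0.904, -0.428, 0.001, 0.001]
wrist_force: [1.3, -0.6, 0.3]
opening: 1.002
```

```bash
python3 -c "
from h import *
go(*tcp(WC,25,1.3,.09))"
```

```text
t 0.52 pos [ 0.2521 -0.4877  0.3132] F [ 1.3 -0.6  0.3] open 1.002
offset cm [-14.63 -46.72   3.04] rot deg [-23.16  11.22 -51.21]
```

{"api": "play_rows", "payload": {"grip": [-1,-1,-1,-1,-1], "offset": [[-1.2,-3.7,0],[-2.4,-7.4,0],[-3.6,-11.1,0],[-4.8,-14.8,0],[-6,-18.5,0]], "delta_rot": [[-2,1,-5],[-4,2,-10],[-7,3,-15],[-9,4,-20],[-11,5,-25]]}}

```text
time: 0.93
ee_pos: [0.3573, -0.3238, 0.311]
tcp_rot: [0.97, -0.221, -0.002, 0.105]
wrist_force: [1.4, -0.4, -0.6]
opening: 0.998
```

```bash
python3 -c "
from h import *
go(*tcp(WC,25,1.3,.09))"
```

```text
t 0.93 pos [ 0.3573 -0.3238  0.311 ] F [ 1.4 -0.4 -0.6] open 0.998
offset cm [  4.18 -29.17  -2.99] rot deg [-12.35   6.14 -26.14]
```

{"api": "play_rows", "payload": {"grip": [-1,-1,-1,-1,-1], "offset": [[0.6,-3.7,-0.6],[1.2,-7.4,-1.2],[1.8,-11.1,-1.8],[2.4,-14.8,-2.4],[3,-18.5,-2.8]], "delta_rot": [[-2.5,1,-5],[-5,2,-10],[-7,3,-15],[-9,4,-20],[-12,6,-26]]}}

```text
time: 1.35
ee_pos: [0.4662, -0.1687, 0.303]
tcp_rot: [0.977, 0.01, 0.003, 0.214]
wrist_force: [0.7, -1.8, 1.0]
opening: 0.997
```

```bash
python3 -c "
from h import *
go(*tcp(WC,25,1.3,.09))"
```

```text
t 1.35 pos [ 0.4662 -0.1687  0.303 ] F [ 0.7 -1.8  1. ] open 0.997
offset cm [ 5.69 -8.93 -1.83] rot deg [-0.32 -0.01 -0.14]
```

{"api": "play_rows", "payload": {"grip": [-1,-1,-1,-1,-1], "offset": [[2,-3,-0.6],[4,-6,-1.2],[5.7,-8.9,-1.8],[5.7,-8.9,-1.8],[5.7,-8.9,-1.8]], "delta_rot": [[0,0,0],[0,0,0],[0,0,0],[0,0,0],[0,0,0]]}}

```text
time: 1.77
ee_pos: [0.5208, -0.0796, 0.2804]
tcp_rot: [0.977, 0.009, 0.001, 0.212]
wrist_force: [-0.4, 0.0, -0.3]
opening: 1.001
```

Run:
```python
from h import *
go(*tcp(WC,25,1.3,.09))
p,d,M=snap('wrist','w1'); X=cloud(d,M)
Q=X[(d>0)&(X[...,2]>.17)&(X[...,2]<.24)&(abs(X[...,0]-.523)<.02)]
print(len(Q),Q.min(0),Q.max(0))
for y in np.arange(-.25,-.05,.02):
    q=Q[abs(Q[:,1]-y)<.006]
    if len(q)>5: print(y.round(3),len(q),q[:,0].min().round(4),q[:,0].max().round(4),q[:,2].max().round(4))
```

```text
t 1.77 pos [ 0.5208 -0.0796  0.2804] F [-0.4  0.  -0.3] open 1.001
offset cm [ 0.05  0.01 -0.2 ] rot deg [-0.46  0.22 -0.14]
1900 [ 0.51590996 -0.21070015  0.17003729] [ 0.52930014 -0.05983215  0.229972  ]
-0.21 11 0.5211 0.5293 0.2178
-0.19 39 0.5198 0.5286 0.2256
-0.17 75 0.5186 0.5279 0.2295
-0.15 116 0.5183 0.5281 0.23
-0.13 157 0.518 0.5272 0.2279
-0.11 206 0.5169 0.5266 0.2217
-0.09 249 0.5165 0.5261 0.2102
-0.07 302 0.5159 0.5257 0.194
```

View pics/w1.png

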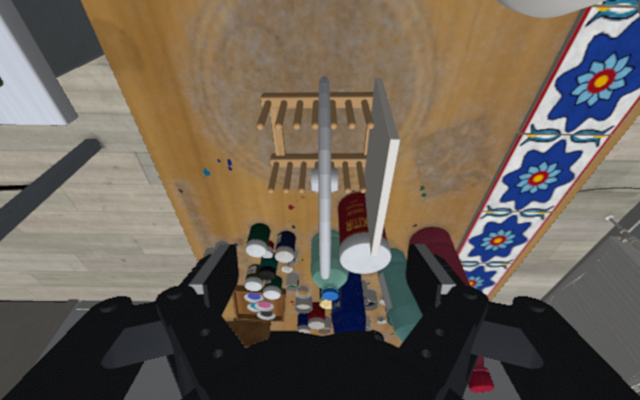

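The wrist view shows the rim edge-on at about (325,180), passing midway between the open pads. The tile at (383,190) is clear of the fingers.

```bash
sed -i 's/^WC=.*/WC=[.5233,-.155,.121]/' h.py; python3 -c "
from h import *
go(*tcp(WC,25,1.6,0))"
```

```text
t 1.82 pos [ 0.5205 -0.0806  0.2811] F [ 0.7  0.3 -0.1] open 1.002
offset cm [0.12 0.05 8.85] rot deg [-0.45  0.33 -0.53]
```

{"api": "play_rows", "payload": {"grip": [-1,-1,-1,-1,-1], "offset": [[0.1,0,2.5],[0.1,0,5],[0.1,0,7.5],[0.1,0,8.8],[0.1,0,8.8]], "delta_rot": [[0,0,-0.5],[-0.4,0.3,-0.5],[-0.4,0.3,-0.5],[-0.4,0.3,-0.5],[-0.4,0.3,-0.5]]}}

```text
time: 2.23
ee_pos: [0.5197, -0.1191, 0.1985]
tcp_rot: [0.976, 0.011, 0.0, 0.216]
wrist_force: [0.4, -0.4, -0.6]
opening: 1.002
```

{"api": "play_rows", "payload": {"grip": [0,0.4,0.7,1,1], "offset": [[0,0,0],[0,0,0],[0,0,0],[0,0,0],[0,0,0]], "delta_rot": [[0,0,0],[0,0,0],[0,0,0],[0,0,0],[0,0,0]], "newtons": 30}}

```text
time: 2.65
ee_pos: [0.5229, -0.1173, 0.2031]
tcp_rot: [0.976, 0.012, 0.005, 0.216]
wrist_force: [-0.8, 1.5, -0.5]
opening: 0.303
```

{"api": "play_rows", "payload": {"grip": [1,1,1,1,1], "offset": [[0,0,0],[0,0,0],[0,0,0],[0,0,0],[0,0,0]], "delta_rot": [[0,0,0],[0,0,0],[0,0,0],[0,0,0],[0,0,0]], "newtons": 100}}

```text
time: 3.07
ee_pos: [0.5227, -0.1175, 0.2026]
tcp_rot: [0.976, 0.012, 0.004, 0.216]
wrist_force: [-0.7, 1.1, 4.3]
opening: 0.077
```

```bash
python3 -c "
from h import *
go(*tcp(WC,25,1.6,0))
print(R.from_quat(telemetry.read_state()['tcp_rot']).inv().apply([0,0,10]))"
```

```text
t 3.07 pos [ 0.5227 -0.1175  0.2026] F [-0.7  1.1  4.3] open 0.077
offset cm [-0.04 -0.05  0.17] rot deg [-0.04 -0.09 -0.17]
[ 0.02589226  4.21965104 -9.06608376]
```

{"api": "play_rows", "payload": {"grip": [1,1,1,1,1], "offset": [[0,0,0],[0,0.2,-0.4],[0,0.4,-0.9],[0,0.8,-1.8],[0,1.2,-2.6]], "delta_rot": [[0,0,0],[0,0,0],[0,0,0],[0,0,0],[0,0,0]]}}

```text
time: 3.48
ee_pos: [0.5215, -0.1173, 0.2299]
tcp_rot: [0.976, 0.013, 0.002, 0.216]
wrist_force: [0.3, -0.4, -3.8]
opening: 0.076
```

Run:
```python
from h import *
s=telemetry.read_state(); print(s['ee_pos'],s['wrist_force'],s['wrist_torque'],s['opening'])
p,d,M=snap('wrist','w2')
```

```text
[ 0.52146684 -0.11732595  0.22985693] [ 0.31751115 -0.38842037 -3.76663395] [ 0.64225836 -0.02452929 -0.00619804] 0.07596151406082582
```

View pics/w2.png

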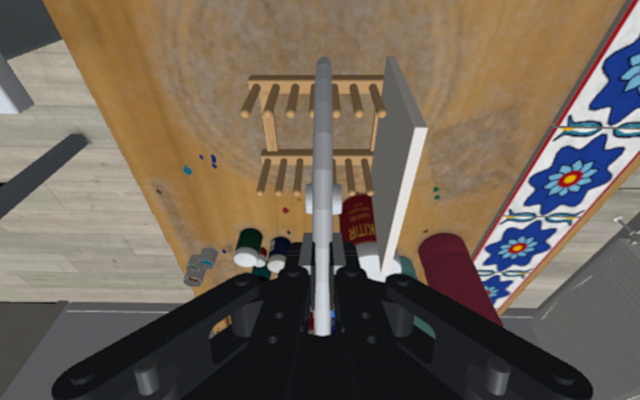

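The rim is held between the pads at (322,270), and the wrist force matches the wheel's weight. I keep lifting.

{"api": "play_rows", "payload": {"grip": [1,1,1,1,1], "offset": [[0,0.6,-1.3],[0,1.4,-3],[0,2.2,-4.7],[0,2.8,-6],[0,3.2,-6.8]], "delta_rot": [[0,0,0],[0,0,0],[0,0,0],[0,0,0],[0,0,0]]}}

```text
time: 3.95
ee_pos: [0.5228, -0.1179, 0.3087]
tcp_rot: [0.976, 0.012, 0.005, 0.216]
wrist_force: [0.3, 0.0, -3.7]
opening: 0.077
```

```bash
cat >> h.py <<'E'
HK=[.517,.2385,.258]  # rest point of rim bar centre
E
python3 - <<'E'
from h import *
s=telemetry.read_state()
# where is wheel relative to TCP now? from wrist cloud
p,d,M=snap('wrist','w3'); X=cloud(d,M)
Q=X[(d>0)&(X[...,2]>.27)&(X[...,2]<.34)&(abs(X[...,0]-.523)<.02)&(X[...,1]<-.13)]
print('pos',s['ee_pos'],s['wrist_force'])
for y in np.arange(-.25,-.05,.02):
    q=Q[abs(Q[:,1]-y)<.006]
    if len(q)>5: print(y.round(3),len(q),q[:,0].min().round(4),q[:,0].max().round(4),q[:,2].max().round(4))
# want: centre TCP target: hold wheel with top at rest + 70mm
c=np.array(HK)+[0,0,.065-.105]
go(*tcp(c,25,-1,0))
E
```

```text
pos [ 0.52278555 -0.11791864  0.30873521] [ 0.33547157  0.01528911 -3.68681696]
-0.17 68 0.518 0.5274 0.3346
-0.15 196 0.5173 0.5272 0.3354
-0.13 117 0.5182 0.5252 0.3332
t 4.0 pos [ 0.5233 -0.1181  0.3101] F [ 0.2 -0.3 -1.7] open 0.08
offset cm [  0.45 -36.21 -15.53] rot deg [ 0.   -1.41  2.08]
```

The wheel must come in from −x, with the hook inside its open upper half. So I move to x ≈ 0.437 first, then y, then +x.

{"api": "play_rows", "payload": {"grip": [1,1,1,1,1], "offset": [[-1,-0.3,-0.1],[-3,-1.2,-0.5],[-5,-3.2,-1.4],[-7,-5.6,-2.5],[-8.3,-8,-3.6]], "delta_rot": [[0,0,0],[0,0,0],[0,0,0],[0,0,0],[0,-0.5,1]]}}

```text
time: 4.42
ee_pos: [0.4338, -0.0318, 0.3025]
tcp_rot: [0.976, 0.002, -0.001, 0.216]
wrist_force: [1.8, 1.7, -3.7]
opening: 0.072
```

Run:
```python
from h import *
go(*tcp([.437,.2385,.213],25,-1,0))
```

```text
t 4.42 pos [ 0.4338 -0.0318  0.3025] F [ 1.8  1.7 -3.7] open 0.072
offset cm [  0.5  -28.29 -12.07] rot deg [-0.08 -0.39  1.17]
```

{"api": "play_rows", "payload": {"grip": [1,1,1,1,1], "offset": [[0,-2.8,-1.2],[0.1,-5.6,-2.4],[0.2,-8.4,-3.6],[0.2,-11.2,-4.8],[0.3,-14,-6]], "delta_rot": [[0,0,0.2],[0,0,0.4],[0,-0.2,0.6],[0,-0.3,0.9],[0,-0.4,1.1]]}}

```text
time: 4.83
ee_pos: [0.4375, 0.1213, 0.2983]
tcp_rot: [0.976, -0.007, -0.001, 0.216]
wrist_force: [-0.0, -0.3, -4.4]
opening: 0.079
```

{"api": "play_rows", "payload": {"grip": [1,1,1,1,1], "offset": [[0,-3,-1.3],[0,-6,-2.6],[0.1,-9,-3.9],[0.1,-11.5,-4.9],[0.1,-13,-5.5]], "delta_rot": [[0,0,0],[0,0,0],[0,0,0],[0,0,0],[0,0,0]]}}

```text
time: 5.25
ee_pos: [0.4409, 0.2632, 0.2929]
tcp_rot: [0.976, -0.006, -0.001, 0.216]
wrist_force: [-0.6, -0.2, -4.1]
opening: 0.082
```

Run:
```python
from h import *
go(*tcp([.437,.2385,.213],25,-1,0))
p,d,M=snap('top','t3'); X=cloud(d,M); Y=X[...,1]
Q=X[(d>0)&(X[...,2]>.28)&(X[...,2]<.335)&(abs(X[...,0]-.437)<.012)&(Y>.1)&(Y<.25)]
for y in np.arange(.15,.26,.01):
    q=Q[abs(Q[:,1]-y)<.005]
    if len(q)>2: print(y.round(3),len(q),q[:,0].min().round(4),q[:,0].max().round(4),q[:,0].mean().round(4),np.median(q[:,2]).round(4))
u,v=np.array(proj(M,[.48,.24,.3])).astype(int)
cv2.imwrite('pics/t3c.png',cv2.resize(p[v-60:v+60,u-80:u+80][:,:,::-1],None,fx=5,fy=5,interpolation=cv2.INTER_CUBIC))
```

```text
t 5.25 pos [0.4409 0.2632 0.2929] F [-0.6 -0.2 -4.1] open 0.082
offset cm [-0.34 -1.14 -0.51] rot deg [-0.05 -0.17  0.29]
0.15 8 0.4371 0.4433 0.4399 0.2875
0.16 12 0.4367 0.443 0.4398 0.2941
0.17 12 0.4359 0.4425 0.4393 0.3021
0.18 10 0.436 0.4448 0.4396 0.3062
0.19 15 0.4357 0.4449 0.4398 0.3108
0.2 13 0.4354 0.4447 0.4403 0.3126
0.21 15 0.4352 0.4443 0.44 0.3155
0.22 10 0.4354 0.4441 0.4404 0.3162
0.23 11 0.4379 0.444 0.4409 0.3179
0.24 10 0.4378 0.4438 0.4407 0.318
0.25 6 0.4378 0.4438 0.4408 0.3167
```

View pics/t3c.png

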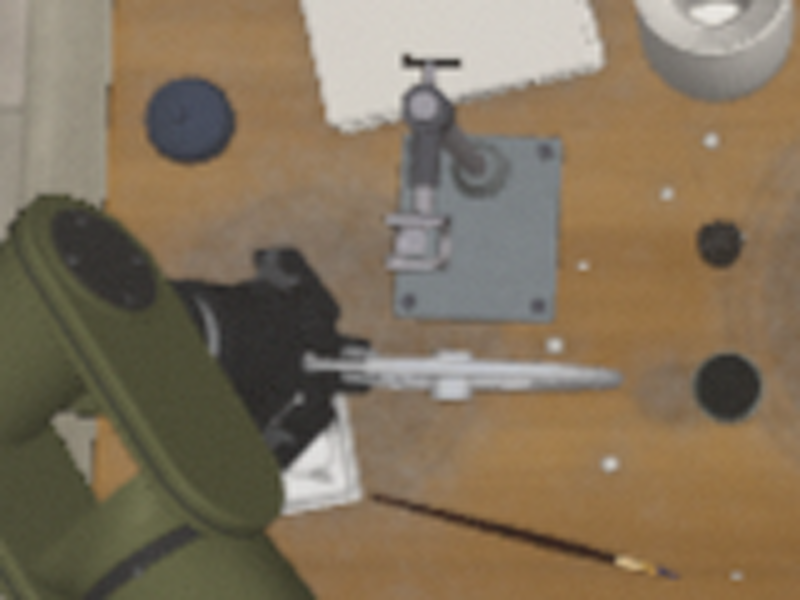

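The rim is in view, with its top at (450,370) in the crop, and the hook is clear ahead at (415,240). I refine the hook mouth from the wrist camera, which is closer.

Run:
```python
from h import *
p,d,M=snap('wrist','w4'); X=cloud(d,M).reshape(-1,3); ok=(d>0).ravel()
H=X[ok&(X[:,0]>.48)&(X[:,0]<.63)&(abs(X[:,1]-.24)<.035)&(X[:,2]>.23)&(X[:,2]<.305)]
print(len(H), 'proj mouth',proj(M,[.517,.2385,.29]))
if len(H):
  print(H.min(0),H.max(0))
  for a in np.arange(.49,.63,.004):
    q=H[(H[:,0]>=a)&(H[:,0]<a+.004)]
    if len(q)>2: print(a.round(3),len(q),q[:,1].min().round(4),q[:,1].max().round(4),np.median(q[:,2]).round(4),q[:,2].max().round(4), q[:,2].min().round(4))
W=X[ok&(abs(X[:,0]-.44)<.015)&(X[:,1]<.23)&(X[:,1]>.18)&(X[:,2]>.29)&(X[:,2]<.33)]
for y in(.19,.2,.21,.22):
    q=W[abs(W[:,1]-y)<.005]
    if len(q): print('rim',y,len(q),q[:,0].min().round(4),q[:,0].max().round(4),q[:,2].max().round(4))
u,v=np.array(proj(M,[.517,.2385,.29])).astype(int); v0,u0=max(v-75,0),max(u-110,0)
cv2.imwrite('pics/w4c.png',cv2.resize(p[v0:v0+150,u0:u0+200][:,:,::-1],None,fx=4,fy=4,interpolation=cv2.INTER_CUBIC)); print(u0,v0)
```

```text
8400 proj mouth (np.float64(448.0136381707196), np.float64(270.4122387630364))
[0.49816103 0.22041895 0.23000197] [0.62999476 0.25759612 0.29380707]
0.498 272 0.2249 0.2543 0.2913 0.2938 0.2622
0.502 652 0.2225 0.2576 0.2748 0.2935 0.2523
0.506 309 0.2255 0.2572 0.2659 0.2884 0.2494
0.51 204 0.2239 0.2567 0.2812 0.2853 0.2472
0.514 164 0.2232 0.2564 0.2834 0.2854 0.2474
0.518 169 0.2324 0.2564 0.2833 0.2852 0.2481
0.522 507 0.2219 0.2561 0.2833 0.2925 0.2481
0.526 937 0.2227 0.2565 0.2844 0.2938 0.2501
0.53 559 0.2237 0.2567 0.2648 0.293 0.2514
0.534 103 0.2493 0.2562 0.2638 0.2723 0.2517
0.542 41 0.2357 0.2442 0.2626 0.2641 0.2555
0.546 103 0.2353 0.2445 0.2614 0.2641 0.254
0.55 108 0.2302 0.2442 0.2619 0.2664 0.2522
0.554 263 0.2276 0.2471 0.2623 0.2675 0.2486
0.558 165 0.2313 0.2472 0.2638 0.2675 0.2528
0.562 154 0.2318 0.2475 0.2635 0.2672 0.2531
0.566 158 0.2317 0.2472 0.2639 0.2676 0.2524
0.57 155 0.2317 0.2468 0.2637 0.2673 0.2519
0.574 156 0.2321 0.2468 0.2639 0.2672 0.2526
0.578 158 0.2313 0.2466 0.2633 0.268 0.253
0.582 164 0.2321 0.2462 0.2639 0.2699 0.252
0.586 403 0.2265 0.2472 0.2659 0.2714 0.2448
0.59 540 0.2231 0.2507 0.2629 0.276 0.2302
0.594 676 0.222 0.2531 0.266 0.2765 0.2301
0.598 451 0.2204 0.2528 0.2681 0.2767 0.23
0.602 367 0.2205 0.2529 0.269 0.2767 0.2303
0.606 203 0.2294 0.2515 0.2702 0.2763 0.2315
0.61 100 0.2335 0.2497 0.27 0.2754 0.2457
0.614 36 0.2338 0.2443 0.2703 0.2714 0.2693
0.622 25 0.2376 0.2402 0.2585 0.2608 0.2551
0.626 97 0.2306 0.2527 0.259 0.2625 0.2548
rim 0.19 1 0.4439 0.4439 0.3095
rim 0.2 2 0.4349 0.4438 0.3133
rim 0.21 50 0.4343 0.4437 0.3173
rim 0.22 95 0.4346 0.4442 0.3188
338 195
```

View pics/w4c.png

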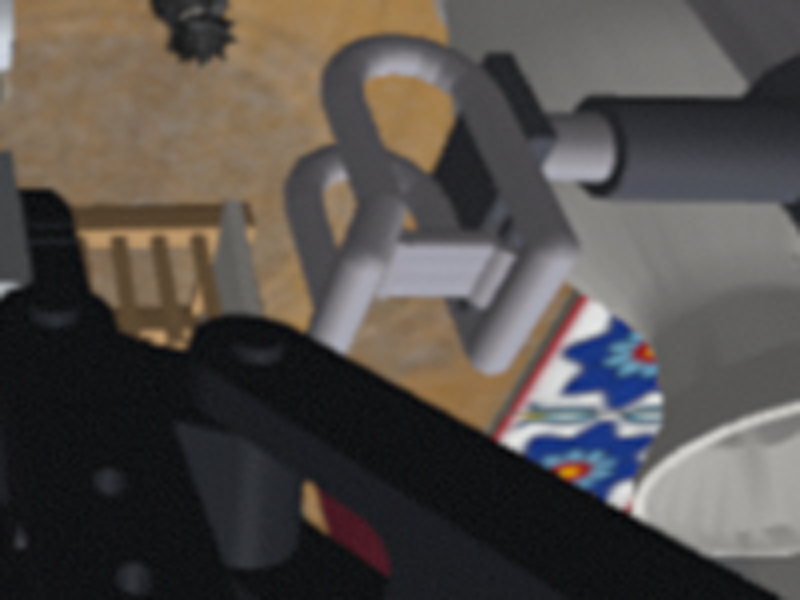

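Run:
```python
from h import *
p,d,M=load('w4'); X=cloud(d,M).reshape(-1,3); ok=(d>0).ravel()
H=X[ok&(X[:,0]>.48)&(X[:,0]<.545)&(abs(X[:,1]-.24)<.025)&(X[:,2]>.25)&(X[:,2]<.305)]
for lo,hi in((.289,.296),(.2865,.289)):
  Q=H[(H[:,2]>lo)&(H[:,2]<hi)]
  for n,m in(('tip',Q[:,0]<.515),('shank',Q[:,0]>.515)):
    q=Q[m]; b=np.polyfit(q[:,1],q[:,0],1) if len(q)>5 else 0
    print(lo,n,len(q),np.percentile(q[:,0],[1,50,99]).round(4),q[:,1].min().round(4),q[:,1].max().round(4),'slope deg',np.degrees(np.arctan(b[0])).round(1))
C=X[ok&(X[:,0]>.57)&(X[:,0]<.63)&(abs(X[:,1]-.24)<.03)&(X[:,2]>.273)]; print('col top',len(C),C.min(0),C.max(0),C.mean(0))
```

```text
0.289 tip 337 [0.4984 0.5009 0.5053] 0.2284 0.2552 slope deg 3.7
0.289 shank 465 [0.525  0.5273 0.5318] 0.222 0.2564 slope deg 2.9
0.2865 tip 77 [0.4985 0.503  0.5076] 0.2289 0.2554 slope deg 14.9
0.2865 shank 90 [0.5248 0.5262 0.5315] 0.2229 0.2561 slope deg 5.3
col top 450 [0.59262291 0.22736214 0.27302914] [0.61135741 0.24565801 0.27673538] [0.60067435 0.23787719 0.27529244]
```

Run:
```python
from h import *
go([.5168,.2742,.2945],tool(25,-2))
```

```text
t 5.35 pos [0.4412 0.2626 0.2931] F [ 1.  -0.9 -3.5] open 0.076
offset cm [ 7.55 -1.07 -0.65] rot deg [-0.01 -0.6   1.23]
```

{"api": "play_rows", "payload": {"grip": [1,1,1,1,1], "offset": [[0.6,-1,-0.6],[2,-1.1,-0.6],[3.8,-1.1,-0.6],[5.4,-1.1,-0.6],[6.6,-1.1,-0.6]], "delta_rot": [[0,-0.3,0.6],[0,-0.6,1.2],[0,-0.6,1.2],[0,-0.6,1.2],[0,-0.6,1.2]]}}

```text
time: 5.77
ee_pos: [0.5089, 0.2712, 0.2952]
tcp_rot: [0.976, -0.019, -0.003, 0.217]
wrist_force: [0.3, -0.5, -4.2]
opening: 0.072
```

{"api": "play_rows", "payload": {"grip": [1,1,1,1,1], "offset": [[0.5,0,0],[0.8,0,0],[0.9,0,0],[0.9,0,0],[0.9,0,0]], "delta_rot": [[0,0,0],[0,0,0],[0,0,0],[0,0,0],[0,0,0]]}}

```text
time: 6.18
ee_pos: [0.5166, 0.2722, 0.2959]
tcp_rot: [0.976, -0.018, -0.003, 0.216]
wrist_force: [-0.0, 1.3, -3.7]
opening: 0.077
```

Run:
```python
from h import *
go([.5168,.2742,.2945],tool(25,-2))
p,d,M=snap('wrist','w5'); X=cloud(d,M).reshape(-1,3); ok=(d>0).ravel()
W=X[ok&(abs(X[:,0]-.515)<.02)&(X[:,1]<.27)&(X[:,1]>.13)&(X[:,2]>.302)&(X[:,2]<.33)]
for y in np.arange(.2,.27,.01):
    q=W[abs(W[:,1]-y)<.005]
    if len(q): print('rim',y.round(3),len(q),q[:,0].min().round(4),q[:,0].max().round(4),q[:,2].max().round(4))
H=X[ok&(X[:,0]>.48)&(X[:,0]<.545)&(abs(X[:,1]-.24)<.025)&(X[:,2]>.287)&(X[:,2]<.298)]
for n,m in(('tip',H[:,0]<.515),('shank',H[:,0]>.515)):
    q=H[m]
    if len(q): print(n,len(q),np.percentile(q[:,0],[1,50,99]).round(4),q[:,1:].min(0).round(4),q[:,1:].max(0).round(4))
u,v=np.array(proj(M,[.517,.2385,.29])).astype(int); v0,u0=max(v-75,0),max(u-100,0); print(u,v)
cv2.imwrite('pics/w5c.png',cv2.resize(p[v0:v0+150,u0:u0+200][:,:,::-1],None,fx=4,fy=4,interpolation=cv2.INTER_CUBIC)); print(u0,v0)
```

```text
t 6.18 pos [0.5166 0.2722 0.2959] F [-0.   1.3 -3.7] open 0.077
offset cm [ 0.01 -0.24  0.04] rot deg [-0.07 -0.03 -0.17]
rim 0.21 2 0.509 0.5177 0.3179
rim 0.22 57 0.5086 0.5185 0.3213
rim 0.23 114 0.5089 0.5187 0.3224
rim 0.24 161 0.5091 0.5189 0.3222
rim 0.25 166 0.51 0.5183 0.3213
rim 0.26 202 0.5111 0.5182 0.3204
rim 0.27 109 0.5116 0.5184 0.3179
326 273
226 198
```

View pics/w5c.png

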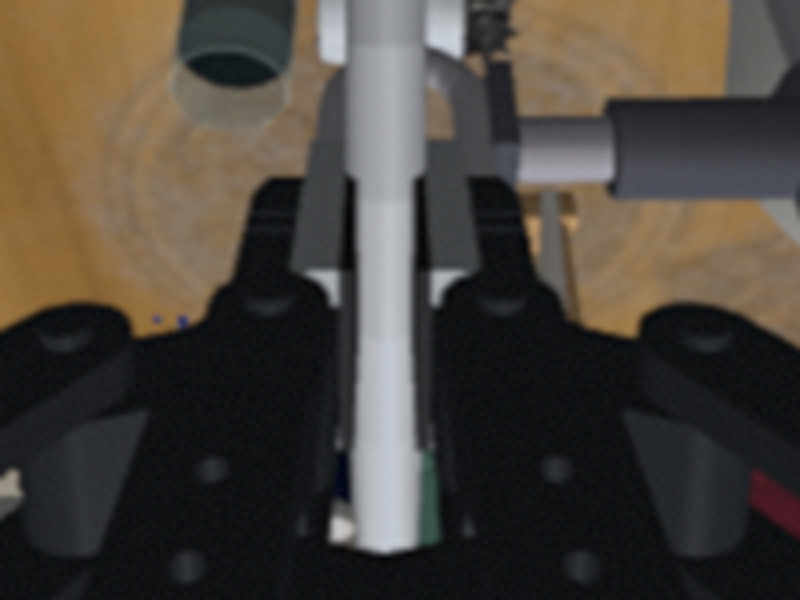

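{"api": "play_rows", "payload": {"grip": [1,1,1,1,1], "offset": [[0.15,-0.15,-0.05],[0.25,-0.3,-0.1],[0.25,-0.5,0.3],[0.25,-0.7,0.75],[0.25,-0.8,1]], "delta_rot": [[0,0,0],[0,0,0],[0,0,0],[0,0,0],[0,0,0]]}}

```text
time: 6.65
ee_pos: [0.5194, 0.2752, 0.2822]
tcp_rot: [0.976, -0.018, -0.004, 0.216]
wrist_force: [0.7, -0.6, -4.1]
opening: 0.076
```

Run:
```python
from h import *
go([.5193,.2752,.2845],tool(25,-2))
p,d,M=snap('wrist','w6'); g=M
p2,d2,M2=snap('side','s6')
u,v=np.array(proj(M2,[.517,.2385,.28])).astype(int)
a=cv2.resize(p[180:290,250:400][:,:,::-1],(720,528),interpolation=cv2.INTER_CUBIC)
b=cv2.resize(p2[v-55:v+55,u-80:u+80][:,:,::-1],None,fx=5,fy=5,interpolation=cv2.INTER_CUBIC)
cv2.imwrite('pics/w6c.png',a); cv2.imwrite('pics/s6c.png',b)
X=cloud(d,M); 
for v in(225,235,245,255):
    r=X[v,290:370]; k=d[v,290:370]>0
    e=r[k]; rim=e[e[:,2]>.295]; hk=e[(e[:,2]<.295)&(e[:,2]>.24)&(abs(e[:,0]-.515)<.03)&(e[:,1]<.265)]
    print(v,'rim x',rim[:,0].min().round(4) if len(rim) else 0,rim[:,0].max().round(4) if len(rim) else 0,'hook',hk[:,0].min().round(4) if len(hk) else 0,hk[:,0].max().round(4) if len(hk) else 0, hk[:,1].mean().round(3) if len(hk) else 0,hk[:,2].mean().round(3) if len(hk) else 0)
```

```text
t 6.65 pos [0.5194 0.2752 0.2822] F [ 0.7 -0.6 -4.1] open 0.076
offset cm [-0.01  0.1  -0.21] rot deg [-0.03  0.01 -0.14]
225 rim x 0 0 hook 0 0 0 0
235 rim x 0 0 hook 0.5302 0.5368 0.255 0.256
245 rim x 0 0 hook 0.5401 0.5447 0.243 0.255
255 rim x 0.5037 0.5353 hook 0.5415 0.5449 0.241 0.262
```

View pics/w6c.png

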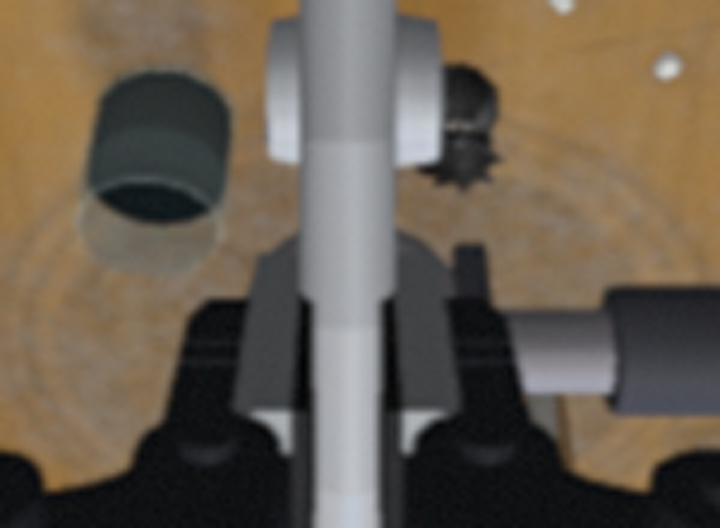

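The rim is at column 348, centred to about 1 mm over the hook loops, which span roughly 275–435. I descend in small steps and watch the force.

{"api": "play_rows", "payload": {"grip": [1,1,1,1,1], "offset": [[0.05,-0.1,0.2],[0.05,-0.2,0.45],[0.05,-0.3,0.65],[0.05,-0.4,0.85],[0.05,-0.42,0.9]], "delta_rot": [[0,0,0],[0,0,0],[0,0,0],[0,0,0],[0,0,0]]}}

```text
time: 7.17
ee_pos: [0.5201, 0.2751, 0.2728]
tcp_rot: [0.976, -0.018, -0.003, 0.216]
wrist_force: [-1.2, 0.2, -3.9]
opening: 0.078
```

{"api": "play_rows", "payload": {"grip": [1,1,1,1,1], "offset": [[0,-0.04,0.09],[0,-0.08,0.18],[0,-0.13,0.27],[0,-0.15,0.32],[0,-0.17,0.36]], "delta_rot": [[0,0,0],[0,0,0],[0,0,0],[0,0,0],[0,0,0]]}}

```text
time: 7.58
ee_pos: [0.5203, 0.2752, 0.2694]
tcp_rot: [0.976, -0.018, -0.003, 0.216]
wrist_force: [0.3, -0.4, -3.4]
opening: 0.08
```

{"api": "play_rows", "payload": {"grip": [1,1,1,1,1], "offset": [[0,-0.02,0.05],[0,-0.04,0.09],[0,-0.06,0.13],[0,-0.08,0.18],[0,-0.08,0.18]], "delta_rot": [[0,0,0],[0,0,0],[0,0,0],[0,0,0],[0,0,0]]}}

```text
time: 8.0
ee_pos: [0.5204, 0.2753, 0.2682]
tcp_rot: [0.976, -0.019, -0.003, 0.216]
wrist_force: [0.1, 0.1, -0.7]
opening: 0.078
```

{"api": "play_rows", "payload": {"grip": [1,1,1,1,1], "offset": [[0,-0.03,0.07],[0,-0.06,0.14],[0,-0.09,0.2],[0,-0.12,0.27],[0,-0.12,0.27]], "delta_rot": [[0,0,0],[0,0,0],[0,0,0],[0,0,0],[0,0,0]]}}

```text
time: 8.42
ee_pos: [0.5204, 0.2753, 0.265]
tcp_rot: [0.976, -0.019, -0.003, 0.216]
wrist_force: [-0.5, 1.4, 2.6]
opening: 0.076
```

{"api": "play_rows", "payload": {"grip": [1,1,1,1,1], "offset": [[0,-0.03,0.07],[0,-0.06,0.14],[0,-0.09,0.2],[0,-0.12,0.27],[0,-0.12,0.27]], "delta_rot": [[0,0,0],[0,0,0],[0,0,0],[0,0,0],[0,0,0]]}}

```text
time: 8.83
ee_pos: [0.5202, 0.2751, 0.2617]
tcp_rot: [0.976, -0.019, -0.003, 0.216]
wrist_force: [-2.1, 1.5, 5.0]
opening: 0.076
```

{"api": "play_rows", "payload": {"grip": [1,1,1,1,1], "offset": [[0,-0.02,0.05],[0,-0.04,0.09],[0,-0.06,0.13],[0,-0.08,0.18],[0,-0.08,0.18]], "delta_rot": [[0,0,0],[0,0,0],[0,0,0],[0,0,0],[0,0,0]]}}

```text
time: 9.25
ee_pos: [0.5197, 0.275, 0.2589]
tcp_rot: [0.976, -0.018, -0.004, 0.216]
wrist_force: [-3.6, 0.6, 2.2]
opening: 0.08
```

Run:
```python
from h import *
s=telemetry.read_state(); print(s['wrist_force'],s['wrist_torque'])
p,d,M=snap('wrist','w7'); X=cloud(d,M).reshape(-1,3); ok=(d>0).ravel()
W=X[ok&(abs(X[:,0]-.517)<.012)&(X[:,1]<.27)&(X[:,1]>.18)&(X[:,2]>.26)&(X[:,2]<.31)]
for y in np.arange(.19,.27,.01):
    q=W[abs(W[:,1]-y)<.004]
    if len(q): print('rim',y.round(3),len(q),q[:,0].min().round(4),q[:,0].max().round(4),q[:,2].max().round(4))
p2,d2,M2=snap('side','s7'); u,v=np.array(proj(M2,[.517,.2385,.28])).astype(int)
a=cv2.resize(p[170:300,240:400][:,:,::-1],(480,390),interpolation=cv2.INTER_CUBIC)
b=cv2.resize(p2[v-30:v+30,u-25:u+25][:,:,::-1],(320,390),interpolation=cv2.INTER_CUBIC)
cv2.imwrite('pics/c7.png',np.hstack([a,b]))
```

```text
[-3.64059163  0.5849064   2.21847897] [ 0.13823801  0.52501043 -0.38345175]
rim 0.22 12 0.5091 0.5204 0.2836
rim 0.23 95 0.5087 0.5241 0.2858
rim 0.24 163 0.512 0.5242 0.2862
rim 0.25 132 0.5126 0.5215 0.2851
rim 0.26 159 0.5143 0.5213 0.2842
rim 0.27 89 0.5147 0.5215 0.2812
```

View pics/c7.png

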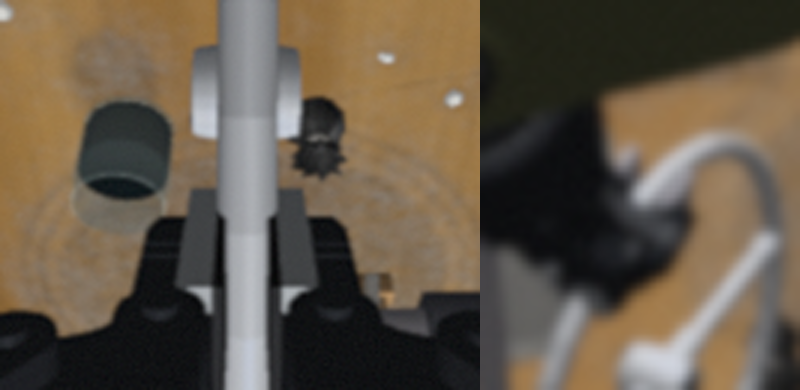

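The sideways force (−x) matches the flap's tilt as it folds, so I continue down.

{"api": "play_rows", "payload": {"grip": [1,1,1,1,1], "offset": [[0,-0.03,0.07],[0,-0.06,0.14],[0,-0.09,0.2],[0,-0.12,0.27],[0,-0.12,0.27]], "delta_rot": [[0,0,0],[0,0,0],[0,0,0],[0,0,0],[0,0,0]]}}

```text
time: 9.77
ee_pos: [0.52, 0.2749, 0.2562]
tcp_rot: [0.976, -0.018, -0.003, 0.216]
wrist_force: [-3.9, 1.0, 1.2]
opening: 0.077
```

{"api": "play_rows", "payload": {"grip": [1,1,1,1,1], "offset": [[0,-0.03,0.07],[0,-0.06,0.14],[0,-0.09,0.2],[0,-0.12,0.27],[0,-0.12,0.27]], "delta_rot": [[0,0,0],[0,0,0],[0,0,0],[0,0,0],[0,0,0]]}}

```text
time: 10.18
ee_pos: [0.5201, 0.2749, 0.2531]
tcp_rot: [0.976, -0.018, -0.003, 0.216]
wrist_force: [-5.2, -0.1, 0.7]
opening: 0.075
```

{"api": "play_rows", "payload": {"grip": [1,1,1,1,1], "offset": [[-0.05,-0.03,0.07],[-0.1,-0.06,0.14],[-0.1,-0.09,0.2],[-0.1,-0.12,0.27],[-0.1,-0.12,0.27]], "delta_rot": [[0,0,0],[0,0,0],[0,0,0],[0,0,0],[0,0,0]]}}

```text
time: 10.6
ee_pos: [0.5192, 0.2749, 0.2503]
tcp_rot: [0.976, -0.018, -0.003, 0.216]
wrist_force: [-3.6, 0.4, -0.6]
opening: 0.078
```

{"api": "play_rows", "payload": {"grip": [1,1,1,1,1], "offset": [[0,-0.03,0.07],[0,-0.06,0.14],[0,-0.09,0.2],[0,-0.12,0.27],[0,-0.12,0.27]], "delta_rot": [[0,0,0],[0,0,0],[0,0,0],[0,0,0],[0,0,0]]}}

```text
time: 11.02
ee_pos: [0.5191, 0.2749, 0.2473]
tcp_rot: [0.976, -0.018, -0.003, 0.216]
wrist_force: [-4.1, 1.3, -1.8]
opening: 0.078
```

{"api": "play_rows", "payload": {"grip": [1,1,1,1,1], "offset": [[0,-0.02,0.05],[0,-0.04,0.09],[0,-0.06,0.13],[0,-0.08,0.18],[0,-0.08,0.18]], "delta_rot": [[0,0,0],[0,0,0],[0,0,0],[0,0,0],[0,0,0]]}}

```text
time: 11.43
ee_pos: [0.519, 0.2748, 0.2452]
tcp_rot: [0.976, -0.018, -0.003, 0.216]
wrist_force: [-5.0, 0.2, -1.7]
opening: 0.082
```

{"api": "play_rows", "payload": {"grip": [1,1,1,1,1], "offset": [[0,-0.02,0.05],[0,-0.04,0.09],[0,-0.06,0.13],[0,-0.08,0.18],[0,-0.08,0.18]], "delta_rot": [[0,0,0],[0,0,0],[0,0,0],[0,0,0],[0,0,0]]}}

```text
time: 11.85
ee_pos: [0.519, 0.2748, 0.2432]
tcp_rot: [0.976, -0.018, -0.004, 0.216]
wrist_force: [-4.3, -1.0, -4.6]
opening: 0.081
```

{"api": "play_rows", "payload": {"grip": [1,1,1,1,1], "offset": [[0,-0.02,0.05],[0,-0.04,0.09],[0,-0.04,0.09],[0,-0.04,0.09],[0,-0.04,0.09]], "delta_rot": [[0,0,0],[0,0,0],[0,0,0],[0,0,0],[0,0,0]]}}

```text
time: 12.27
ee_pos: [0.5204, 0.2749, 0.2433]
tcp_rot: [0.976, -0.018, -0.002, 0.216]
wrist_force: [-0.1, -0.6, -3.4]
opening: 0.078
```

The keeper snapped shut: Fx went to 0 and Fz is back to the wheel's weight. The last few millimetres go in 1 mm steps.

{"api": "play_rows", "payload": {"grip": [1,1,1,1,1], "offset": [[0,-0.04,0.09],[0,-0.06,0.14],[0,-0.09,0.2],[0,-0.09,0.2],[0,-0.09,0.2]], "delta_rot": [[0,0,0],[0,0,0],[0,0,0],[0,0,0],[0,0,0]]}}

```text
time: 12.68
ee_pos: [0.5194, 0.2748, 0.2406]
tcp_rot: [0.976, -0.018, -0.003, 0.216]
wrist_force: [-0.3, -0.3, -2.9]
opening: 0.075
```

{"api": "play_rows", "payload": {"grip": [1,1,1,1,1], "offset": [[0,-0.02,0.05],[0,-0.04,0.09],[0,-0.05,0.12],[0,-0.05,0.12],[0,-0.05,0.12]], "delta_rot": [[0,0,0],[0,0,0],[0,0,0],[0,0,0],[0,0,0]]}}

```text
time: 13.1
ee_pos: [0.5193, 0.2747, 0.2393]
tcp_rot: [0.976, -0.018, -0.003, 0.216]
wrist_force: [0.4, -0.2, -3.2]
opening: 0.08
```

{"api": "play_rows", "payload": {"grip": [1,1,1,1,1], "offset": [[0,-0.02,0.04],[0,-0.03,0.07],[0,-0.03,0.07],[0,-0.03,0.07],[0,-0.03,0.07]], "delta_rot": [[0,0,0],[0,0,0],[0,0,0],[0,0,0],[0,0,0]]}}

```text
time: 13.52
ee_pos: [0.5193, 0.2747, 0.2386]
tcp_rot: [0.976, -0.018, -0.003, 0.216]
wrist_force: [-0.8, 0.0, -4.5]
opening: 0.077
```

{"api": "play_rows", "payload": {"grip": [1,1,1,1,1], "offset": [[0,-0.02,0.04],[0,-0.03,0.07],[0,-0.03,0.07],[0,-0.03,0.07],[0,-0.03,0.07]], "delta_rot": [[0,0,0],[0,0,0],[0,0,0],[0,0,0],[0,0,0]]}}

```text
time: 13.93
ee_pos: [0.5194, 0.2747, 0.2379]
tcp_rot: [0.976, -0.019, -0.003, 0.216]
wrist_force: [-0.4, -1.0, -3.5]
opening: 0.077
```

{"api": "play_rows", "payload": {"grip": [1,1,1,1,1], "offset": [[0,-0.02,0.04],[0,-0.03,0.07],[0,-0.03,0.07],[0,-0.03,0.07],[0,-0.03,0.07]], "delta_rot": [[0,0,0],[0,0,0],[0,0,0],[0,0,0],[0,0,0]]}}

```text
time: 14.35
ee_pos: [0.5195, 0.2747, 0.2375]
tcp_rot: [0.976, -0.019, -0.003, 0.216]
wrist_force: [0.5, 0.0, -1.8]
opening: 0.077
```

{"api": "play_rows", "payload": {"grip": [1,1,1,1,1], "offset": [[0,-0.01,0.03],[0,-0.02,0.05],[0,-0.02,0.05],[0,-0.02,0.05],[0,-0.02,0.05]], "delta_rot": [[0,0,0],[0,0,0],[0,0,0],[0,0,0],[0,0,0]]}}

```text
time: 14.77
ee_pos: [0.5195, 0.2746, 0.2371]
tcp_rot: [0.976, -0.019, -0.003, 0.216]
wrist_force: [-0.1, 0.2, 1.3]
opening: 0.078
```

{"api": "play_rows", "payload": {"grip": [1,1,1,1,1], "offset": [[0,-0.01,0.03],[0,-0.02,0.05],[0,-0.02,0.05],[0,-0.02,0.05],[0,-0.02,0.05]], "delta_rot": [[0,0,0],[0,0,0],[0,0,0],[0,0,0],[0,0,0]]}}

```text
time: 15.18
ee_pos: [0.5196, 0.2745, 0.2366]
tcp_rot: [0.976, -0.019, -0.003, 0.216]
wrist_force: [-0.4, -0.5, 4.4]
opening: 0.079
```

It bears on the bottom with about 8 N on the hook. I relax to roughly the wheel's own weight, then release gently.

{"api": "play_rows", "payload": {"grip": [1,1,1,1,1], "offset": [[0,0.01,-0.03],[0,0.02,-0.06],[0,0.02,-0.06],[0,0.02,-0.06],[0,0.02,-0.06]], "delta_rot": [[0,0,0],[0,0,0],[0,0,0],[0,0,0],[0,0,0]], "newtons": 20}}

```text
time: 15.6
ee_pos: [0.5195, 0.2746, 0.2367]
tcp_rot: [0.976, -0.019, -0.003, 0.216]
wrist_force: [1.4, -1.7, 4.1]
opening: 0.075
```

{"api": "play_rows", "payload": {"grip": [0.85,0.8,0.75,0.7,0.6], "offset": [[0,0,0],[0,0,0],[0,0,0],[0,0,0],[0,0,0]], "delta_rot": [[0,0,0],[0,0,0],[0,0,0],[0,0,0],[0,0,0]]}}

```text
time: 16.02
ee_pos: [0.5186, 0.2747, 0.2354]
tcp_rot: [0.976, -0.018, -0.004, 0.216]
wrist_force: [0.5, -0.9, -0.3]
opening: 0.199
```

Run:
```python
from h import *
s=telemetry.read_state(); print(s['wrist_force'],s['opening'])
p,d,M=snap('wrist','w8'); X=cloud(d,M).reshape(-1,3); ok=(d>0).ravel()
W=X[ok&(abs(X[:,0]-.517)<.015)&(X[:,1]<.27)&(X[:,1]>.18)&(X[:,2]>.24)&(X[:,2]<.27)]
for y in np.arange(.19,.27,.01):
    q=W[abs(W[:,1]-y)<.004]
    if len(q): print('rim',y.round(3),len(q),q[:,0].min().round(4),q[:,0].max().round(4),q[:,2].max().round(4))
a=p[100:400,120:520][:,:,::-1]
cv2.imwrite('pics/c8.png',cv2.resize(a,None,fx=1.9,fy=1.9))
```

```text
[ 0.48431199 -0.87824569 -0.25672038] 0.19932736604637052
rim 0.22 6 0.5102 0.5231 0.2599
rim 0.23 221 0.5079 0.5266 0.2637
rim 0.24 130 0.5121 0.522 0.264
rim 0.25 263 0.5035 0.5289 0.2698
rim 0.26 320 0.504 0.529 0.2697
rim 0.27 130 0.5084 0.5256 0.2601
```

View pics/c8.png

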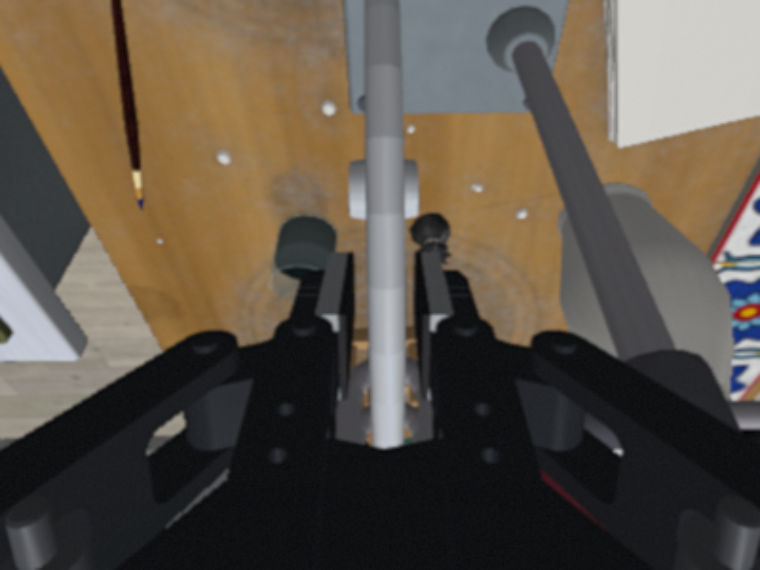

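The pads are clear of the rim on both sides, at columns 340 and 430 with the rim at 387, and the force is about 0. I withdraw along the fingers.

{"api": "play_rows", "payload": {"grip": [0.4,0.2,0.2,0.2,0.2], "offset": [[0,0,0],[0,0,-0.4],[0,0,-1.2],[0,0,-2.4],[0,0,-4]], "delta_rot": [[0,0,0],[0,0,0],[0,0,0],[0,0,0],[0,0,0]]}}

```text
time: 16.48
ee_pos: [0.5196, 0.2917, 0.2733]
tcp_rot: [0.976, -0.019, -0.004, 0.216]
wrist_force: [0.3, -0.1, -0.2]
opening: 0.401
```

{"api": "play_rows", "payload": {"grip": [0.2,0.2,0.2,0.2,0.2], "offset": [[0,0,-2],[0,0,-4.5],[0,0,-7.5],[0,0,-9.5],[0,0,-10]], "delta_rot": [[0,0,0],[0,0,0],[0,0,0],[0,0,0],[0,0,0]]}}

```text
time: 16.9
ee_pos: [0.5221, 0.3358, 0.3695]
tcp_rot: [0.977, -0.019, 0.0, 0.213]
wrist_force: [0.1, -1.0, 1.1]
opening: 0.401
```

{"api": "play_rows", "payload": {"grip": [0.2,0.2,0.2,0.2,0.2], "offset": [[0,0,0],[0,0,0],[0,0,0],[0,0,0],[0,0,0]], "delta_rot": [[0,0,0],[0,0,0],[0,0,0],[0,0,0],[0,0,0]]}}

```text
time: 17.32
ee_pos: [0.521, 0.333, 0.362]
tcp_rot: [0.976, -0.018, -0.004, 0.217]
wrist_force: [-0.5, 0.4, -0.3]
opening: 0.4
```

```bash
cat > chk.py <<'E'
from h import *
s=telemetry.read_state(); print(s['time'],s['ee_pos'],s['wrist_force'],s['opening'])
p,d,M=snap('wrist','w9'); X=cloud(d,M).reshape(-1,3); ok=(d>0).ravel()
W=X[ok&(abs(X[:,0]-.517)<.007)&(X[:,1]<.35)&(X[:,1]>.15)&(X[:,2]>.2)&(X[:,2]<.31)]
for y in np.arange(.17,.34,.01):
    q=W[abs(W[:,1]-y)<.004]
    if len(q): print(y.round(3),len(q),q[:,0].min().round(4),q[:,0].max().round(4),'z',np.percentile(q[:,2],[5,50,95]).round(4))
H=X[ok&(X[:,0]>.48)&(X[:,0]<.545)&(abs(X[:,1]-.24)<.025)&(X[:,2]>.23)&(X[:,2]<.31)]
print('hook top',np.percentile(H[:,2],99.5) if len(H) else None)
K=H[(abs(H[:,1]-.239)<.007)&(abs(H[:,0]-.517)<.006)]; print('keeper z',len(K),np.percentile(K[:,2],[5,50,95]).round(4))
p2,d2,M2=snap('top','t9'); p3=load('top0')[0]
D=cv2.absdiff(p2,p3).max(2); 
Y=cloud(d2,M2); m=(Y[...,2]>.235)&(Y[...,2]<.31)&(abs(Y[...,1]-.239)<.006)&(abs(Y[...,0]-.517)<.006); print('top cam keeper z',Y[m][:,2].round(4))
E
python3 chk.py
```

```text
17.3167 [0.52096017 0.33304449 0.36200964] [-0.50574786  0.42864787 -0.26667733] 0.400489132530221
0.17 1 0.5126 0.5126 z [0.2382 0.2382 0.2382]
0.18 4 0.5119 0.5179 z [0.2473 0.2474 0.2482]
0.22 26 0.5105 0.5223 z [0.2567 0.2604 0.2622]
0.23 84 0.5102 0.5236 z [0.2518 0.2626 0.2845]
0.24 130 0.5105 0.5233 z [0.2603 0.284  0.285 ]
0.25 68 0.5109 0.524 z [0.2557 0.2617 0.263 ]
0.26 73 0.511 0.5231 z [0.2572 0.2602 0.2619]
0.27 77 0.5128 0.5225 z [0.2551 0.2579 0.2596]
0.28 94 0.5129 0.5228 z [0.2506 0.2538 0.2559]
0.29 101 0.5134 0.5232 z [0.2448 0.2491 0.2516]
0.3 107 0.5138 0.5234 z [0.2392 0.2428 0.2463]
0.31 116 0.5142 0.5229 z [0.2312 0.2353 0.2394]
0.32 130 0.5146 0.5233 z [0.2195 0.2252 0.2305]
0.33 151 0.5139 0.5237 z [0.2035 0.2112 0.2175]
hook top 0.29368615806657133
keeper z 222 [0.2603 0.2829 0.2849]
top cam keeper z [0.2823 0.2845 0.2828 0.2829 0.2811 0.2863 0.2856 0.2798 0.2607 0.2864
 0.2905 0.281  0.2661 0.283  0.2852 0.2833 0.2824 0.2587]
```

The keeper flap is at 0.284, the same as when closed. The rim is under it at 0.258 and the hook height is unchanged. I wait for any swing to settle and check for motion.

{"api": "play_rows", "payload": {"grip": [0.2,0.2,0.2,0.2,0.2], "offset": [[0,0,-1],[0,0,-2],[0,0,-3],[0,0,-3],[0,0,-3]], "delta_rot": [[0,0,0],[0,0,0],[0,0,0],[0,0,0],[0,0,0]]}}

```text
time: 17.83
ee_pos: [0.522, 0.347, 0.3924]
tcp_rot: [0.976, -0.018, -0.002, 0.215]
wrist_force: [0.4, 0.4, 1.4]
opening: 0.4
```

{"api": "play_rows", "payload": {"grip": [0.2,0.2,0.2,0.2,0.2], "offset": [[0,0,0],[0,0,0],[0,0,0],[0,0,0],[0,0,0]], "delta_rot": [[0,0,0],[0,0,0],[0,0,0],[0,0,0],[0,0,0]]}}

```text
time: 18.25
ee_pos: [0.5216, 0.3462, 0.3904]
tcp_rot: [0.976, -0.018, -0.003, 0.216]
wrist_force: [-0.3, -0.5, 0.6]
opening: 0.399
```

{"api": "play_rows", "payload": {"grip": [0.2,0.2,0.2,0.2,0.2], "offset": [[0,0,0],[0,0,0],[0,0,0],[0,0,0],[0,0,0]], "delta_rot": [[0,0,0],[0,0,0],[0,0,0],[0,0,0],[0,0,0]]}}

```text
time: 18.67
ee_pos: [0.5217, 0.3463, 0.3908]
tcp_rot: [0.976, -0.018, -0.003, 0.216]
wrist_force: [0.3, -0.1, -0.5]
opening: 0.397
```

{"api": "play_rows", "payload": {"grip": [0.2,0.2,0.2,0.2,0.2], "offset": [[0,0,0],[0,0,0],[0,0,0],[0,0,0],[0,0,0]], "delta_rot": [[0,0,0],[0,0,0],[0,0,0],[0,0,0],[0,0,0]]}}

```text
time: 19.08
ee_pos: [0.5217, 0.3463, 0.3908]
tcp_rot: [0.976, -0.019, -0.003, 0.216]
wrist_force: [-0.3, 0.6, 0.6]
opening: 0.402
```

```bash
python3 - <<'E'
from h import *
F=[imaging.camera('wrist')[0].astype(float) for _ in range(12)]
for i in (3,6,9,11): print('wrist diff',i,np.abs(cv2.GaussianBlur(F[i]-F[0],(5,5),0)).max().round(1))
def c(): 
    M=imaging.camera_model('wrist'); d=imaging.camera('wrist')[1]; X=cloud(d,M).reshape(-1,3)
    W=X[(d>0).ravel()&(abs(X[:,0]-.518)<.008)&(abs(X[:,1]-.24)<.12)&(X[:,2]>.05)&(X[:,2]<.27)]; return W.mean(0).round(4),len(W)
print(c(),c(),c())
a=load('top0')[0]; b,_,_=snap('top','t10'); D=(cv2.GaussianBlur(cv2.absdiff(a,b),(5,5),0).max(2)>25).astype(np.uint8)
n,l,st,_=cv2.connectedComponentsWithStats(D); print([tuple(map(int,s)) for s in st[1:] if s[4]>12])
E
python3 chk.py | grep -E 'keeper|hook|^0.2[345]|^1|^2'
```

```text
wrist diff 3 115.4
wrist diff 6 109.6
wrist diff 9 53.8
wrist diff 11 113.9
(array([0.5185, 0.2945, 0.2267]), 1492) (array([0.5185, 0.2945, 0.2266]), 1497) (array([0.5185, 0.2945, 0.2267]), 1496)
[(88, 140, 231, 260, 20118), (229, 194, 63, 11, 495), (347, 194, 61, 11, 490), (298, 300, 322, 100, 17933), (317, 352, 12, 12, 60)]
19.8833 [0.52167122 0.34629993 0.39076758] [ 0.33468744 -0.07154735  0.32409948] 0.3988939006814848
0.23 67 0.5101 0.5237 z [0.2514 0.2625 0.2847]
0.24 111 0.5104 0.5235 z [0.2602 0.2838 0.285 ]
0.25 60 0.5108 0.5231 z [0.2551 0.2618 0.2637]
hook top 0.29378599095971003
keeper z 184 [0.2605 0.2833 0.285 ]
top cam keeper z [0.2811 0.2839 0.2826 0.2839 0.2895 0.2853 0.2828 0.2828 0.2622 0.2832
```

Rim position is steady, but the wrist frames differ somewhere. I locate where.

Run:
```python
from h import *
for n in('side','wrist'):
    T=[telemetry.read_state()['time']]; F=[]
    for _ in range(10): F.append(cv2.GaussianBlur(imaging.camera(n)[0].astype(np.float32),(5,5),0))
    S=np.stack(F).std(0).max(2); m=(S>8).astype(np.uint8); k,l,st,c=cv2.connectedComponentsWithStats(m); st=st[1:]
    print(n,'max std',S.max().round(1),[tuple(map(int,s)) for s in st[st[:,4].argsort()[::-1][:8]]])
    M=imaging.camera_model(n); print('wheel top/hub/bottom px',[np.round(proj(M,q)) for q in([.517,.239,.258],[.517,.239,.153],[.517,.239,.05])])
    print('hub-area std',[S[int(v)-12:int(v)+12,int(u)-12:int(u)+12].max().round(1) for u,v in[proj(M,q) for q in([.517,.239,.153],[.517,.239,.05],[.517,.135,.153])] if 12<v<388 and 12<u<628])
```

```text
side max std 0.9 []
wheel top/hub/bottom px [array([286., 227.]), array([288., 256.]), array([289., 281.])]
hub-area std [np.float32(0.2), np.float32(0.2), np.float32(0.2)]
wrist max std 41.2 [(63, 175, 44, 8, 214), (144, 197, 20, 31, 196)]
wheel top/hub/bottom px [array([322., 214.]), array([322., 161.]), array([322., 126.])]
hub-area std [np.float32(0.3), np.float32(0.3), np.float32(0.3)]
```

```bash
python3 -c "
from h import *
print(manip.finish_job())"
```

```text
the job is handed in; nothing more can be done
None
```

The wheel hangs still on the J-hook with the keeper shut above it, and I handed the job in at about 21 s of the 72 s allowed. I gripped the rim about 25° off its top, lifted it out of the rack, and brought it to the hook from the robot side. Then I lowered it past the keeper.

**Forces:** While folding the keeper, the measured push peaked at about 9 N. The rim then bore on the bottom of the hook at about 8 N. I opened the fingers only after that, and never measured more than 15 N on the hook. Force was read only at the end of each move, so brief peaks between readings would not show.

**Last checks:**
- **Seating:** The rim bar's centre is at about 258 mm, and the keeper flap is back at its closed height of about 284 mm.
- **Hook height:** The hook top is at 293.7 mm, the same as before the hanging, so the clamp did not slip.
- **Stillness:** Ten side-camera frames in a row showed no motion, and the wrist force was about 0.
- **Rest of the table:** Comparing top views from before and after, the only changes I found were the wheel's old and new places and the arm itself. The arm hid part of the table around the stand in that view.

**One disagreement:** The wrist camera showed flicker in two small patches away from the wheel. The wheel area in the same frames was steady, so I took it for image aliasing.

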